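Tap-centre a pot on the turning stand

ROBOT

A 6-joint arm with a two-finger parallel gripper is mounted at the origin on the work surface. World frame = base frame: x ahead of the robot, y to its left, z up, the work surface at z = 0. Lengths are in m, angles in degrees, forces in N, time in s.
With the tool pointing down it reaches from about 0.35 to 0.875 m from the base axis. Payload 4.2 kg.
Tool frame: the origin (TCP) lies midway between the tips of the shut fingers; the grasp point (between the pads) lies 19 mm behind it; z points along the fingers, y is the direction in which the jaws open and shut (so a half turn about z gives the same grasp; the last joint's range is limited). The gripper opens to 87 mm and grips with 3 to 60 N. Pads are 19 mm wide; open, the fingers measure 117 mm over their backs; the gripper's body (75 mm by 190 mm) begins 51 mm behind the grasp point.
Start: joints at [14.817, 22.042, 0.453, 0, -68.411, -14.817], TCP at [0.625, 0, 0.223] pointing down, gripper open.
Joint ranges: [-179.83, 179.83], [-69.29, 118.12], [-61.27, 80.66], [-181.25, 117.63], [-171.15, -9.14], [-177.46, 177.46]. Speed limits (degrees/s): [159.86, 159.86, 180, 180, 180, 180].

INTERFACE

Orientations are given as a 3x3 rotation matrix whose columns are the frame's x, y, z axes.
In Python, from station import r gives the robot as it stands.
- The arm moves only by the tool carry_out, never from a script. Its argument "steps" is a list of rows, each a list of 2 entries, a list of its own where there are three numbers: the shift along the tool's x, y, z in cm, then the turn about the tool's z in degrees. In form: [[[x, y, z], twist], ...]. A call has 1 to 20 rows; each row is the pose to reach, as a shift and turn from the pose measured when the call began, along the tool's axes at that moment; what a row does not reach only later rows make up. A row lasts 1/10 s, in which the tool goes at most 50 mm and 8.59 degrees, less where a joint would pass 70% of its speed; a pose out of reach is approached as far as the arm can. A call with a gripper value outside its range is refused whole. "gripper" is the gripper's target within -1 to 1 (fully open at 1, half-way at 0, shut at -1), set as the call begins (left out, the last holds). The fingers move at their own pace and stop on an object; the grip force is fixed at half the most. Time passes only in rows, so rows that repeat a pose let the fingers close. It gives the time, the measured TCP pose, the force and the opening at its end, in the units of the state.
- r.sense(): the state, without advancing time (a new reading comes with each control period).
- r.capture(name): name is "scene" or "side" or "wrist"; returns the picture (480x640x3 uint8, red, green, blue); there is no depth.
- r.calibration(name): a dict with "camera_matrix" (3x3 intrinsics, pixels), "D" ([k1, k2, p1, p2, k3] as OpenCV has them; the pictures are not rectified), "world_from_camera" (4x4, takes a point from camera to world coordinates). Camera axes: x right, y up, looking along -z (the intrinsics and any distortion apply to the point x, -y, -z); pixel columns grow to the right and rows downward; lengths in m; the calibration is good to about 2 mm. A picture is of the moment at which its call begins: read the wrist's pose just before it. calibration takes no time and is no camera call; for the wrist camera it gives the pose at the moment of the call.
- r.finish_job(): hands the job in, once; it reports no verdict.
Trained networks look in the newest picture that a camera, given by its name, has taken for a name from the list of things; names that differ only in an ending like _2 or _b are one class to them, and where a whole thing is asked for, a point or a joint stands for the part that bears it (a point fixed in the world has none). Each returns a list of dicts, best first, with "confidence" (0 to 1); they miss things now and then, are a little off and sometimes report something else, mostly with a low value. They report only what shows in the picture. A call takes as long as a camera call. They do not tell look-alikes from the thing itself.
- r.cut_out(camera, target): "pixels" (480x640 bool, what is visible of it).
- r.place_of(camera, target): "centre" ([x, y, z] in m, in world coordinates, good to about 4 mm: a listed point, or the origin of a listed thing).
The state is a dict: "time_s": time; "joints": joint angles; "joint_velocities": joint speeds; "effort": joint torques, N m; "tcp_pos": TCP position; "ee_rot": TCP orientation; "wrist_force": force on the tool from outside, world axes, zero at the start; "moment": the same for the moment, N m; "gripper_width": opening from 0.0 (shut) to 1.0 (fully open).
Only numpy, scipy, OpenCV 4.12 (cv2) and the standard library are available. Lean on these libraries where they do the work, as an engineer would, in place of code of your own. Each camera call takes 0.05 s, during which the arm holds its last target. There are 200 camera calls.

TASK

Centre the upside-down clay pot on the turning stand: tap it gently sideways with the fingertips, first from the red-dot side and then from the opposite side, turn and turn about, until it rests within 3 mm of the plate's centre mark. Never press it harder than 12 N, and do not lift or tip it. Once it is centred and let go, set the steel hold-down weight gently on the middle of the pot's upturned base and let go, leaving the other ware and tools where they are.

Things in the scene. Friction and masses are not known exactly. Their poses are not given: they have to be found in the camera images.
- mark (a point): Centre mark of the stand's round aluminium plate (230 mm dia), on its top face, 70 mm above the table; z up. Moves with the plate. A scored line runs across the plate along this frame's y axis; a red dot 12 mm wide lies on the line 106 mm from the centre at the +y end (the red-dot side, roughly the robot's left). Scored rings 60, 90, 140, 170 and 200 mm wide surround the mark.
- stand: The turning stand's grey foot, fixed to the table; origin at its underside, below the mark's rest place. The plate sits on it by a rubber mount: the plate yields sideways, in any direction, about 1 mm for each 0.35 N of push, and springs back when the push ends, carrying the pot with it. It does not turn or tilt.
- pot_center (a point): Centre, half-way up, of a loose round brown clay pot standing upside down on the plate; 75 mm high, round about z (up). Its side is upright and 110 mm dia from 6 to 50 mm above the plate, then narrows to the flat closed base on top, 94 mm dia. Too wide to grasp.
- pot: The same pot; origin at the centre of its underside, 37.5 mm below pot_center. 0.36 to 0.9 kg. It starts 17 to 31 mm from the mark, on the red-dot side. It slides on the plate when pushed sideways with some 1.5 to 6.5 N; how much differs from run to run.
- weight_grip (a point): Centre of the dark wooden knob (30 mm dia, 26 mm high) of the steel hold-down weight, which stands loose on the table to the robot's left or right. From below: steel disc 64 mm dia, 16 mm thick; neck 20 mm dia, 10 mm high; knob; 52 mm high in all, 0.35 kg. This point is 38 mm above its underside, on its axis; z up.
- goblet: Bystander: small pale clay goblet 85 mm high, 68 mm across its rim, loose on the table on the other side of the robot from the weight. Origin: centre of its underside.
- goblet2: Bystander: brown clay goblet 100 mm high, 68 mm rim, loose, far left. Origin: underside centre.
- beaker: Bystander: pale clay beaker 76 mm dia, 75 mm high, loose, beyond the stand. Origin: underside centre.
- dish: Bystander: whitish clay dish 120 mm dia, 45 mm high, loose, far right. Origin: underside centre.
- jug: Bystander: whitish clay mug 90 mm dia, 130 mm high with a handle, loose, beyond the stand. Origin: underside centre.
- brush: Bystander: brush lying near the robot on its right. Origin: underside centre.
- turning_tool: Bystander: wooden-handled turning tool 180 mm long lying near the robot on its left. Origin: underside middle.
- wood_rib: Bystander: flat wooden rib 100 x 50 x 6 mm lying to the right. Origin: underside centre.
- weight: The hold-down weight of weight_grip; origin at the centre of its underside, 38 mm below that point.
There are look-alikes about, which are no part of the job. Leave any turquoise look-alike of the pot alone.

How it is judged (in metres and radians):
On the way, in this order (a step that is already met when the one before it is completed fails the run):
1. the pot is tapped from the red-dot side (contact force between the fingers and pot above 1 N and y of the grasp point in the frame of mark above 0.035 m), for 0.05 s.
2. then the pot is tapped from the side opposite the red dot (contact force between the fingers and pot above 1 N and y of the grasp point in the frame of mark below -0.035 m), for 0.05 s.
3. the pot rests untouched within 3 mm of the mark, before the weight is put on (horizontal distance between pot_center and mark below 0.003 m and contact force between anything else and pot above 0.5 N and contact force between each of the fingers, the arm, weight and pot below 0.05 N and linear speed of pot below 0.005 m/s), for 0.3 s.
At the end, for the whole second after the job is handed in: the pot stands on the plate with its centre within 3 mm of the mark, and the weight stands upright on the pot's base within 15 mm of its middle, both at rest (horizontal distance between pot_center and mark below 0.003 m and z of weight_grip in the frame of pot_center between 0.07 and 0.08 m and horizontal distance between weight_grip and pot_center below 0.015 m and angle between pot_center's own z axis and vertical below 0.05 rad and angle between weight_grip's own z axis and vertical below 0.08 rad and linear speed of each of pot, weight below 0.01 m/s); the robot touches nothing.
It fails at once if the robot presses the pot harder than 12 N (contact force between any of the fingers, the arm and pot above 12 N).
It fails at once if the weight is banged or pressed on the pot harder than 30 N (contact force between weight and pot above 30 N).
It fails at once if the pot is lifted or tipped (height (world z) of pot_center above 0.116 m or angle between pot_center's own z axis and vertical above 0.15 rad).
It fails at once if the pot is knocked off the plate (height (world z) of pot_center below 0.095 m).
It fails at once if other ware or tools are disturbed by more than 15 mm (distance of any of goblet, goblet2, beaker, dish, jug, brush, turning_tool, wood_rib from where it was at the start of the episode above 0.015 m).
It also fails if it takes over 72 s, if anything falls off the work surface, if the arm or the gripper's body presses on something with over 40 N, if the wrist force passes 120 N, or if a joint passes its speed limit or range.

## Working session

There is one attempt and no reset: what is moved stays moved. The work goes in short steps, Python scripts to look and compute and a tool call to move; the robot and the scene stay as the last step left them, time stands still between calls to the robot, and variables do not carry over. Pictures are saved under pics/ and viewed, about 8 in all and at most 12, crops included, and the job is handed in when it is done.

Besides the shell and the picture viewer there is one more tool, called after "Call:" as name(argument=value, ...) on one line, values as JSON. carry_out: Moves the arm, as the interface text tells. Its arguments: {"type":"object","properties":{"steps":{"type":"array","items":{"type":"array"}},"gripper":{"type":"number"}},"required":["steps"]}

```bash
ls; mkdir -p pics
python3 - <<'E'
from station import r
import cv2,numpy as np
s=r.sense();print(s['time_s'],s['tcp_pos'],s['ee_rot'],s['wrist_force'],s['gripper_width'])
for c in("scene","side","wrist"):
    im=r.capture(c);cv2.imwrite(f"pics/{c}0.png",im[:,:,::-1])
    k=r.calibration(c);print(c,np.round(k["world_from_camera"],3).tolist(),np.round(k["camera_matrix"],1).tolist(),k["D"])
    for t in("mark","pot","pot_center","weight_grip","stand","goblet"):
        print(t,[(np.round(d["centre"],4).tolist(),round(d["confidence"],2)) for d in r.place_of(c,t)])
print(r.sense()['time_s'])
E
```

```text
pics
0.0 [6.24395544e-01 1.56151491e-05 2.21475289e-01] [[-1.90222289e-04 -9.99997674e-01 -2.14835049e-03]
 [-9.99999979e-01  1.90392997e-04 -7.92560316e-05]
 [ 7.96648781e-05  2.14833537e-03 -9.99997689e-01]] [ 0.24327799 -0.56884295 -0.08451032] 1.0033258170865031
scene [[-0.854, -0.373, 0.363, 1.061], [0.52, -0.583, 0.624, 0.871], [-0.021, 0.722, 0.692, 1.116], [0.0, 0.0, 0.0, 1.0]] [[586.3, 0.0, 324.1], [0.0, 586.3, 240.7], [0.0, 0.0, 1.0]] [0.00020249 0.         0.         0.         0.        ]
mark [([0.534, 0.0285, 0.0656], 0.67)]
pot [([0.5181, 0.0451, 0.0725], 0.82), ([0.2999, -0.198, -0.0012], 0.69)]
pot_center [([0.518, 0.0465, 0.1108], 0.96), ([0.2994, -0.203, 0.0358], 0.6), ([0.6695, 0.3672, -0.001], 0.6)]
weight_grip [([0.4697, 0.3278, 0.0367], 0.91)]
stand [([0.5325, 0.0292, 0.0009], 0.9), ([0.5102, -0.2774, 0.0042], 0.45)]
goblet [([0.6688, 0.367, 0.0017], 0.64), ([0.5106, -0.2754, 0.0035], 0.42)]
side [[0.743, 0.479, -0.468, 0.052], [-0.669, 0.511, -0.54, -0.596], [-0.02, 0.714, 0.699, 0.804], [0.0, 0.0, 0.0, 1.0]] [[458.2, 0.0, 318.8], [0.0, 458.2, 231.5], [0.0, 0.
[... 304 characters left out ...]
041, -0.2031, 0.036], 0.64)]
weight_grip [([0.4675, 0.3216, 0.0354], 0.57), ([0.5308, 0.0285, 0.0712], 0.15)]
stand [([0.535, 0.0312, 0.001], 0.63)]
goblet [([0.5085, -0.2726, -0.0022], 0.82), ([0.6654, 0.3654, 0.0012], 0.75)]
wrist [[-1.0, -0.0, 0.001, 0.625], [-0.0, -0.96, -0.279, -0.078], [0.001, -0.279, 0.96, 0.384], [0.0, 0.0, 0.0, 1.0]] [[333.0, 0.0, 323.2], [0.0, 333.0, 242.5], [0.0, 0.0, 1.0]] [-0.04522333  0.          0.          0.          0.        ]
mark []
pot [([0.5237, 0.0488, 0.0702], 0.96), ([0.2983, -0.1987, 0.0059], 0.7)]
pot_center []
weight_grip [([0.5282, 0.0266, -0.0014], 0.44), ([0.4666, 0.3263, 0.0348], 0.42)]
stand [([0.5284, 0.0264, -0.0015], 0.84)]
goblet []
1.05
```

Run:
```python
import cv2,numpy as np
a=[cv2.imread(f"pics/{c}0.png") for c in("scene","side")]
cv2.imwrite("pics/s.png",a[0])
cv2.imwrite("pics/sw.png",np.hstack([cv2.resize(a[1],(400,300)),cv2.resize(cv2.imread("pics/wrist0.png"),(400,300))]))
```

```text
(no output)
```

View pics/s.png

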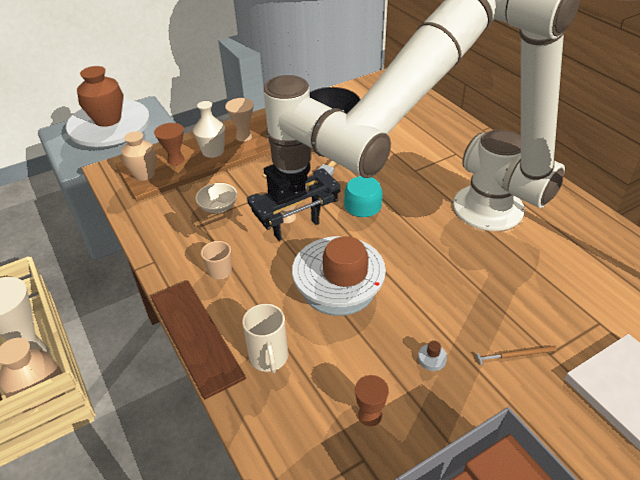

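View pics/sw.png

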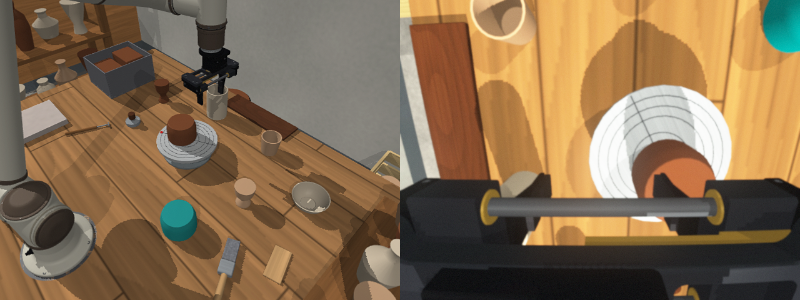

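The scene view shows the brown pot at about (345,262) on the plate, the red dot at (377,284), the turquoise decoy at (363,197) and the weight at (432,352). The pair view agrees. Next is a precise fit of the plate rings and the pot silhouette.

```bash
cat > vis.py <<'E'
from station import r
import cv2,numpy as np
from scipy.optimize import minimize
A=np.linspace(0,2*np.pi,360,endpoint=False)
def proj(k,P):
    T=np.linalg.inv(k["world_from_camera"]);p=np.asarray(P)@T[:3,:3].T+T[:3,3]
    p=p*[1,-1,-1]
    return cv2.projectPoints(p.reshape(-1,1,3),np.zeros(3),np.zeros(3),np.array(k["camera_matrix"]),np.array(k["D"],float))[0][:,0]
def circ(x,y,z,d,n=360):
    a=A[::360//n];return np.c_[x+d/2*np.cos(a),y+d/2*np.sin(a),np.full(len(a),z)]
def look(c):
    im=r.capture(c);k=r.calibration(c);return im,k
S=4
def silh(k,x,y,x0,y0,sh,dz=0):
    P=np.vstack([circ(x,y,.07+dz,104,1)[:0]]+[circ(x,y,.07+h+dz,d,72) for h,d in((.0,.104),(.006,.11),(.05,.11),(.075,.094))])
    h=cv2.convexHull(proj(k,P).astype(np.float32))
    m=np.zeros((sh[0]*S,sh[1]*S),np.uint8)
    cv2.fillConvexPoly(m,np.round(((h-[x0,y0])+.5)*S*16).astype(np.int32),1,shift=4)
    return cv2.resize(m*255,(sh[1],sh[0]),interpolation=cv2.INTER_AREA)/255.
def brown(im):
    h=cv2.cvtColor(im,cv2.COLOR_RGB2HSV).astype(int);return h
def pot(im,k,c,guess):
    cs=[d for d in r.cut_out(c,"pot")]
    u=proj(k,[[*guess,.12]])[0].astype(int)
    ms=[d["pixels"] for d in cs if d["pixels"][max(u[1]-8,0):u[1]+8,max(u[0]-8,0):u[0]+8].any()]
    if not ms: return None,None
    m=ms[0];ys,xs=np.nonzero(m);x0,x1,y0,y1=xs.min()-25,xs.max()+25,ys.min()-25,ys.max()+25
    x0=max(x0,0);y0=max(y0,0);M=m[y0:y1,x0:x1].astype(float)
    f=lambda p:np.abs(silh(k,*p,x0,y0,M.shape)-M).sum()
    q=minimize(f,guess,method="Nelder-Mead",options=dict(initial_simplex=np.array(guess)+[[0,0],[.006,0],[0,.006]],xatol=1e-4,fatol=.05))
    return q.x,(q.fun/M.sum(),m)
def mark(im,k,m,guess):
    g=cv2.cvtColor(im,cv2.COLOR_RGB2GRAY)
    bh=cv2.morphologyEx(g,cv2.MORPH_BLACKHAT,np.ones((5,5))).astype(np.float32);bh=np.minimum(bh,50)
    bh[cv2.dilate(m.astype(np.uint8),np.ones((9,9)))>0]=0
    def f(p):
        P=np.vstack([circ(*p,.07,d) for d in(.06,.09,.14,.17,.2)])
        u=proj(k,P).astype(np.float32);return -cv2.remap(bh,u[:,:1],u[:,1:],cv2.INTER_LINEAR).mean()
    G=[(guess[0]+a,guess[1]+b) for a in np.arange(-.012,.0121,.001) for b in np.arange(-.012,.0121,.001)]
    v=[f(p) for p in G];p=G[int(np.argmin(v))]
    q=minimize(f,p,method="Nelder-Mead",options=dict(initial_simplex=np.array(p)+[[0,0],[.001,0],[0,.001]],xatol=5e-5,fatol=1e-3))
    return q.x,-q.fun,-np.median(v)
def measure(cams,gp,gm=(.531,.028),tag=None):
    D=[]
    for c in cams:
        im,k=look(c);p,e=pot(im,k,c,gp)
        if p is None: print(c,"no pot");continue
        mk,s,s0=mark(im,k,e[1],gm);D.append(p-mk)
        print(c,"pot",(p*1e3).round(1),"res",round(e[0],3),"mark",(mk*1e3).round(1),round(s,1),round(s0,1),"off",((p-mk)*1e3).round(1))
        if tag:
            o=im[:,:,::-1].copy()
            for d in(.06,.09,.14,.17,.2,.23):cv2.polylines(o,[proj(k,circ(*mk,.07,d)).round().astype(np.int32)],1,(255,0,0))
            for h,d in((.006,.11),(.05,.11),(.075,.094)):cv2.polylines(o,[proj(k,circ(*p,.07+h,d)).round().astype(np.int32)],1,(0,255,0))
            u=proj(k,[[*p,.1]])[0].astype(int);u=np.clip(u,[80,60],[560,420])
            cv2.imwrite(f"pics/{tag}_{c}.png",cv2.resize(o[u[1]-60:u[1]+60,u[0]-80:u[0]+80],(640,480)))
    return D
E
python3 - <<'E'
from vis import *
measure(["scene","side","wrist"],(.522,.047),tag="a")
k=r.calibration("scene");
im=cv2.cvtColor(cv2.imread("pics/scene0.png"),cv2.COLOR_BGR2HSV)
m=((im[...,0]<6)|(im[...,0]>172))&(im[...,1]>180)&(im[...,2]>150);m[:265]=0;m[300:]=0;m[:,:360]=0;m[:,395:]=0
ys,xs=np.nonzero(m);print(xs.mean(),ys.mean(),len(xs))
f=lambda p:((proj(k,[[*p,.07]])[0]-[xs.mean(),ys.mean()])**2).sum()
q=minimize(f,(.53,.13),method="Nelder-Mead",options=dict(xatol=1e-5,fatol=1e-5));print("dot",q.x)
a=[cv2.resize(cv2.imread(f"pics/a_{c}.png"),(400,300)) for c in("scene","side")]
cv2.imwrite("pics/a.png",np.hstack(a))
print(r.sense()["time_s"])
E
```

```text
scene pot [522.   45.6] res 0.056 mark [531.3  28.4] 12.1 3.6 off [-9.3 17.1]
side pot [524.6  50.1] res 0.037 mark [531.9  29.4] 12.5 3.3 off [-7.3 20.7]
wrist pot [524.7  45.1] res 0.671 mark [531.2  27.6] 13.5 2.1 off [-6.6 17.5]
376.5 283.5 8
dot [0.48295404 0.12238073]
1.35
```

View pics/a.png

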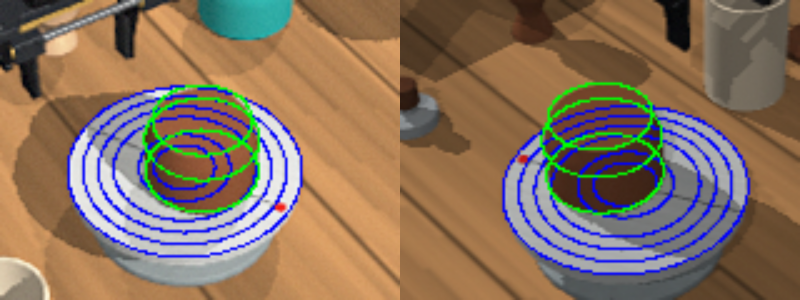

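The overlays fit well: rings and pot outline coincide, with the red dots at (281,207) and (523,159). That puts the mark at (531.5, 28.8) mm, the mark y axis along (-0.46, 0.888), and the pot about 21 mm along it. I'll open the fingers part way as a cradle and push along tool x.

Call:
carry_out(steps=[[[-2,2.3,0],-5],[[-4,4.6,0],-10],[[-6,7,0],-15],[[-8,9.4,0],-20],[[-10,11.7,0],-25],[[-11.8,13.9,2],-27.4],[[-11.8,13.9,5],-27.4],[[-11.8,13.9,9],-27.4],[[-11.8,13.9,13],-27.4],[[-11.8,13.9,13],-27.4],[[-11.8,13.9,13],-27.4]], gripper=0.3)

```text
time_s: 2.45
tcp_pos: [0.4865, 0.1181, 0.0931]
ee_rot: [[0.461, -0.887, 0.0], [-0.887, -0.461, -0.001], [0.001, 0.0, -1.0]]
wrist_force: [0.2, 0.1, 0.1]
gripper_width: 0.65
```

```bash
cat > st.py <<'E'
from vis import *
M=np.array([.5315,.0288]);Y=np.array([-.46,.888]);X=np.array([.888,.46])
def st():
    s=r.sense();d=s["tcp_pos"][:2]-M;f=s["wrist_force"]
    print("t",round(s["time_s"],2),"tcp",(s["tcp_pos"]*1e3).round(1),"s",round(-d@Y*1e3,1),"lat",round(d@X*1e3,1),"toolx",s["ee_rot"][:,0].round(3),"F",f.round(2),"Fpush",round(f[:2]@Y,2),"w",round(s["gripper_width"]*87,1))
E
python3 -c "
from st import *
st()"
```

```text
t 2.45 tcp [486.5 118.1  93.1] s -99.9 lat 1.1 toolx [ 0.461 -0.887  0.001] F [0.22 0.1  0.05] Fpush -0.01 w 56.5
```

Call:
carry_out(steps=[[[0.5,0,0],0],[[1.0,0,0],0],[[1.4,0,0],0],[[1.6,0,0],0],[[1.75,0,0],0],[[1.9,0,0],0],[[2.05,0,0],0],[[2.2,0,0],0],[[2.35,0,0],0],[[2.5,0,0],0],[[2.65,0,0],0],[[2.8,0,0],0],[[2.95,0,0],0],[[3.1,0,0],0],[[3.25,0,0],0],[[3.4,0,0],0]])

```text
time_s: 4.05
tcp_pos: [0.5022, 0.0881, 0.0931]
ee_rot: [[0.461, -0.887, 0.0], [-0.887, -0.461, -0.001], [0.0, 0.0, -1.0]]
wrist_force: [-1.4, 3.1, -0.4]
gripper_width: 0.65
```

Run:
```python
from st import *
st()
measure(["scene","side"],(.528,.038))
st()
```

```text
t 4.05 tcp [502.2  88.1  93.1] s -66.1 lat 1.2 toolx [ 0.461 -0.887  0.   ] F [-1.44  3.09 -0.4 ] Fpush 3.4 w 56.5
scene pot [529.9  36.7] res 1.363 mark [535.9  19.6] 12.9 6.1 off [-6.  17.1]
side pot [528.5  39.4] res 0.062 mark [536.3  20.6] 10.8 3.3 off [-7.7 18.8]
t 4.25 tcp [502.2  88.   93.1] s -66.0 lat 1.2 toolx [ 0.461 -0.888  0.001] F [-2.33  2.56  0.48] Fpush 3.34 w 56.6
```

Call:
carry_out(steps=[[[0.15,0,0],0],[[0.3,0,0],0],[[0.45,0,0],0],[[0.6,0,0],0],[[0.75,0,0],0],[[0.9,0,0],0],[[1.05,0,0],0],[[1.2,0,0],0],[[1.35,0,0],0],[[1.5,0,0],0]])

```text
time_s: 5.25
tcp_pos: [0.5091, 0.0745, 0.0931]
ee_rot: [[0.461, -0.888, -0.0], [-0.888, -0.461, -0.001], [0.001, 0.0, -1.0]]
wrist_force: [-2.2, 3.6, 0.3]
gripper_width: 0.651
```

Run:
```python
from st import *
st()
measure(["side"],(.535,.026),(.537,.018))
st()
```

```text
t 5.25 tcp [509.1  74.5  93.1] s -50.9 lat 1.1 toolx [ 0.461 -0.888  0.001] F [-2.24  3.61  0.33] Fpush 4.23 w 56.7
side pot [535.   26.7] res 0.094 mark [537.6  16.9] 11.3 3.0 off [-2.6  9.9]
t 5.35 tcp [509.2  74.5  93.1] s -50.8 lat 1.2 toolx [ 0.461 -0.888  0.001] F [-1.59  4.39  0.27] Fpush 4.63 w 56.6
```

Call:
carry_out(steps=[[[0.15,0,0],0],[[0.3,0,0],0],[[0.45,0,0],0],[[0.6,0,0],0],[[0.75,0,0],0],[[0.85,0,0],0],[[0.95,0,0],0],[[1.0,0,0],0]])

```text
time_s: 6.15
tcp_pos: [0.5138, 0.0655, 0.0931]
ee_rot: [[0.461, -0.888, -0.0], [-0.888, -0.461, -0.001], [0.001, 0.0, -1.0]]
wrist_force: [-2.6, 5.0, 1.2]
gripper_width: 0.651
```

Run:
```python
from st import *
st()
measure(["scene","side"],(.539,.018),(.537,.017),tag="b")
```

```text
t 6.15 tcp [513.8  65.5  93.1] s -40.7 lat 1.2 toolx [ 0.461 -0.888  0.001] F [-2.65  4.96  1.16] Fpush 5.62 w 56.6
scene pot [539.5  14.3] res 1.434 mark [537.5  15.6] 15.9 6.1 off [ 1.9 -1.3]
side pot [539.9  19.9] res 0.116 mark [537.9  16.7] 11.9 3.0 off [2.  3.2]
```

Call:
carry_out(steps=[[[-0.2,0,0],0],[[-0.4,0,0],0],[[-0.6,0,0],0],[[-0.8,0,0],0],[[-1.0,0,0],0],[[-1.2,0,0],0],[[-1.4,0,0],0],[[-1.6,0,0],0],[[-2.0,0,0],0],[[-3,0,0],0],[[-5,0,0],0],[[-7,0,-3],0],[[-8,0,-7],0],[[-8,0,-11],0],[[-8,0,-11],0],[[-8,0,-11],0]])

```text
time_s: 7.95
tcp_pos: [0.4767, 0.1374, 0.2039]
ee_rot: [[0.461, -0.887, 0.002], [-0.887, -0.461, 0.001], [-0.0, -0.002, -1.0]]
wrist_force: [-0.1, 0.2, -0.6]
gripper_width: 0.647
```

Run:
```python
from st import *
st()
measure(["scene","side","wrist"],(.532,.028),tag="c")
st()
cv2.imwrite("pics/c.png",np.hstack([cv2.resize(cv2.imread(f"pics/c_{c}.png"),(400,300)) for c in("side","wrist")]))
```

```text
t 7.95 tcp [476.7 137.4 203.9] s -121.7 lat 1.3 toolx [ 0.461 -0.887 -0.   ] F [-0.08  0.24 -0.57] Fpush 0.25 w 56.3
scene pot [532.1  28. ] res 0.061 mark [531.3  28.2] 14.3 4.2 off [ 0.8 -0.1]
side pot [533.8  31.5] res 0.042 mark [531.9  29.6] 12.9 3.4 off [1.8 2. ]
wrist pot [533.1  27.6] res 0.011 mark [531.5  27.2] 15.6 1.8 off [1.6 0.4]
t 8.25 tcp [476.4 136.3 201.9] s -120.8 lat 0.6 toolx [ 0.46  -0.888  0.001] F [ 0.12 -0.86  0.51] Fpush -0.82 w 56.4
```

View pics/c.png

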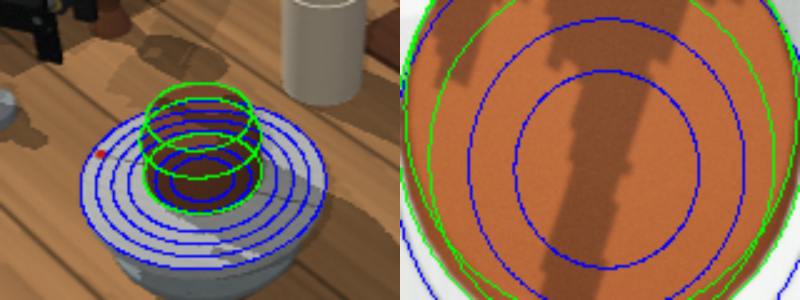

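Call:
carry_out(steps=[[[4,0,0],0],[[8.5,0,0],0],[[13,0,0],0],[[17.5,0,0],0],[[21,0,0],0],[[22,0,0],0],[[22,0,3],0],[[22,0,7],0],[[22,0,11],0],[[22,0,11],0],[[22,0,11],0],[[22,0,11],0],[[22,0,11],0]])

```text
time_s: 9.55
tcp_pos: [0.579, -0.0589, 0.0945]
ee_rot: [[0.461, -0.887, 0.002], [-0.887, -0.461, -0.002], [0.003, -0.001, -1.0]]
wrist_force: [-0.2, -0.9, -0.0]
gripper_width: 0.651
```

Run:
```python
from st import *
st()
```

```text
t 9.55 tcp [579.  -58.9  94.5] s 99.7 lat 1.9 toolx [ 0.461 -0.887  0.003] F [-0.24 -0.9  -0.04] Fpush -0.69 w 56.7
```

Call:
carry_out(steps=[[[-1,0,0],0],[[-2,0,0],0],[[-3,0,0],0],[[-3.7,0,0],0],[[-3.9,0,0],0],[[-4.0,0,0],0],[[-4.1,0,0],0],[[-4.2,0,0],0],[[-4.3,0,0],0],[[-4.4,0,0],0],[[-4.5,0,0],0],[[-4.6,0,0],0],[[-4.7,0,0],0],[[-4.8,0,0],0],[[-4.9,0,0],0],[[-4.9,0,0],0]])

```text
time_s: 11.15
tcp_pos: [0.5564, -0.0154, 0.0944]
ee_rot: [[0.461, -0.887, 0.002], [-0.887, -0.461, -0.002], [0.003, -0.001, -1.0]]
wrist_force: [1.3, -1.8, -0.4]
gripper_width: 0.647
```

Run:
```python
from st import *
st()
measure(["side","scene"],(.529,.032),(.529,.032))
st()
```

```text
t 11.15 tcp [556.4 -15.4  94.4] s 50.7 lat 1.8 toolx [ 0.461 -0.887  0.003] F [ 1.34 -1.8  -0.37] Fpush -2.22 w 56.3
side pot [529.7  37.3] res 0.823 mark [528.9  34.9] 12.7 4.1 off [0.8 2.4]
scene pot [529.4  34.5] res 0.075 mark [528.7  33.7] 13.6 4.2 off [0.7 0.8]
t 11.35 tcp [556.5 -15.4  94.3] s 50.8 lat 1.9 toolx [ 0.461 -0.887  0.003] F [ 1.1  -1.22 -0.14] Fpush -1.59 w 56.6
```

Call:
carry_out(steps=[[[0.2,0,0],0],[[0.4,0,0],0],[[0.6,0,0],0],[[0.8,0,0],0],[[1.5,0,0],0],[[3,0,0],0],[[4.5,0,0],0],[[4.5,0,-5],0],[[4.5,0,-10],0],[[2,0,-11],0],[[-3,0,-11],0],[[-8,0,-11],0],[[-13,0,-11],0],[[-16,0,-11],0],[[-17,0,-11],0],[[-17,0,-11],0],[[-17,0,-11],0],[[-17,0,-11],0],[[-17,0,-11],0],[[-17,0,-11],0]])

```text
time_s: 13.35
tcp_pos: [0.4782, 0.1349, 0.2038]
ee_rot: [[0.46, -0.888, 0.002], [-0.888, -0.46, -0.002], [0.003, -0.001, -1.0]]
wrist_force: [0.4, -0.3, -0.2]
gripper_width: 0.649
```

Run:
```python
from st import *
st()
measure(["wrist","scene","side","wrist"],(.532,.028),tag="d")
st()
for c in("side","scene"): print(c,[(np.round(d["centre"],4).tolist(),round(d["confidence"],2)) for d in r.place_of(c,"weight_grip")])
```

```text
t 13.35 tcp [478.2 134.9 203.8] s -118.7 lat 1.5 toolx [ 0.46  -0.888  0.003] F [ 0.45 -0.28 -0.18] Fpush -0.45 w 56.5
wrist pot [533.   27.9] res 0.01 mark [531.3  27.3] 15.4 1.8 off [1.7 0.5]
scene pot [530.7  26. ] res 0.083 mark [531.4  28.1] 14.2 4.2 off [-0.6 -2.1]
side pot [533.6  31.6] res 0.03 mark [531.9  29.4] 12.9 3.4 off [1.7 2.2]
wrist pot [532.9  27.5] res 0.013 mark [531.3  27.2] 15.5 1.8 off [1.6 0.3]
t 13.75 tcp [477.9 135.7 203.9] s -119.6 lat 1.5 toolx [ 0.461 -0.887  0.003] F [-0.04  0.13  0.46] Fpush 0.13 w 56.7
side [([0.468, 0.3263, 0.0364], 0.71), ([0.7811, 0.1179, 0.0019], 0.25)]
scene [([0.4682, 0.3272, 0.0391], 0.79)]
```

Run:
```python
from st import *
k=r.calibration("scene")
for uv in((480,358),(555,349),(432,365)):
    q=minimize(lambda p:((proj(k,[[*p,.01]])[0]-uv)**2).sum(),(.4,.38),method="Nelder-Mead",options=dict(xatol=1e-5,fatol=1e-5));print(uv,q.x.round(3))
s=r.sense();R=s["ee_rot"];
print("to weight above (z .12)",(R.T@(np.array([.4682,.3264,.12])-s["tcp_pos"])*100).round(2))
print("yaw",np.degrees(np.arctan2(R[1,0],R[0,0])))
```

```text
(480, 358) [0.383 0.387]
(555, 349) [0.224 0.458]
(432, 365) [0.486 0.345]
to weight above (z .12) [-17.39  -7.93   8.35]
yaw -62.54472401613104
```

Call:
carry_out(steps=[[[-4,-1.8,0],0],[[-8,-3.6,0],0],[[-12,-5.5,0],0],[[-15.5,-7.1,0],0],[[-17.4,-7.9,2],0],[[-17.4,-7.9,6],0],[[-17.4,-7.9,9],0],[[-17.4,-7.9,9],0],[[-17.4,-7.9,9],0],[[-17.4,-7.9,9],0]], gripper=1)

```text
time_s: 14.85
tcp_pos: [0.4692, 0.3273, 0.1157]
ee_rot: [[0.461, -0.887, 0.006], [-0.887, -0.461, 0.001], [0.002, -0.005, -1.0]]
wrist_force: [0.0, 0.9, 0.1]
gripper_width: 1.0
```

Run:
```python
from st import *
st();s=r.sense();R=s["ee_rot"]
E=[]
for c in("side","scene","wrist"):
    im=r.capture(c)
    if c!="side":cv2.imwrite(f"pics/e_{c}.png",im[:,:,::-1])
    d=r.place_of(c,"weight_grip");print(c,[(np.round(d["centre"],4).tolist(),round(d["confidence"],2)) for d in d])
print("to grasp",(R.T@(np.array([.4682,.3264,.023])-s["tcp_pos"])*100).round(2))
a=cv2.imread("pics/e_scene.png")[250:430,330:570]
cv2.imwrite("pics/e.png",np.hstack([cv2.resize(a,(400,300)),cv2.resize(cv2.imread("pics/e_wrist.png"),(400,300))]))
```

```text
t 14.85 tcp [469.2 327.3 115.7] s -293.8 lat 82.0 toolx [ 0.461 -0.887  0.002] F [0.04 0.9  0.1 ] Fpush 0.78 w 87.0
side [([0.4686, 0.3235, 0.0355], 0.92)]
scene [([0.4664, 0.3216, 0.0365], 0.9)]
wrist [([0.4673, 0.3239, 0.036], 0.68)]
to grasp [0.02 0.18 9.27]
```

View pics/e.png

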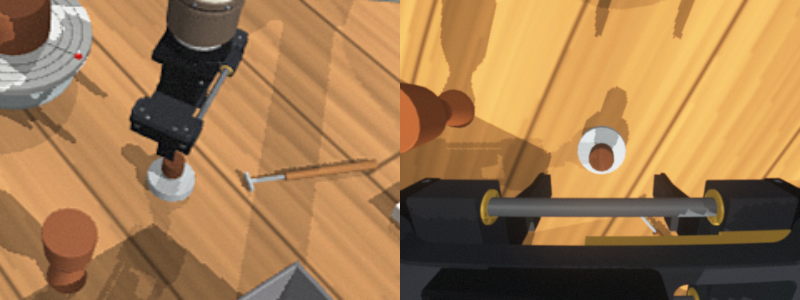

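The left crop shows the gripper standing over the weight. In the wrist half the weight lies at full-image pixel (322,240), matching about (467.8, 324.5) mm. I'll descend and grip.

Call:
carry_out(steps=[[[0.2,0.2,2],0],[[0.2,0.2,5],0],[[0.2,0.2,7.5],0],[[0.2,0.2,8.6],0],[[0.2,0.2,9.1],0],[[0.2,0.2,9.1],0],[[0.2,0.2,9.1],0],[[0.2,0.2,9.1],0]])

```text
time_s: 15.95
tcp_pos: [0.4683, 0.3245, 0.0247]
ee_rot: [[0.461, -0.887, 0.005], [-0.887, -0.461, 0.001], [0.001, -0.005, -1.0]]
wrist_force: [0.4, 0.4, -0.0]
gripper_width: 0.999
```

Call:
carry_out(steps=[[[0,0,0],0],[[0,0,0],0],[[0,0,0],0],[[0,0,0],0],[[0,0,0],0],[[0,0,0],0],[[0,0,0],0],[[0,0,0],0]], gripper=-1)

```text
time_s: 16.75
tcp_pos: [0.4688, 0.3249, 0.0248]
ee_rot: [[0.461, -0.887, 0.006], [-0.887, -0.461, 0.002], [0.001, -0.007, -1.0]]
wrist_force: [1.8, 0.9, -1.1]
gripper_width: 0.36
```

Gripped at about 31 mm, which matches the knob. Next I lift and carry it over the pot.

Call:
carry_out(steps=[[[0,0,-2],0],[[0,0,-5],0],[[0,0,-9],0],[[0,0,-13],0],[[0,0,-17],0],[[2,0.5,-19],0],[[5.5,1.5,-19],0],[[9,2.4,-19],0],[[13,3.5,-19],0],[[17,4.6,-19],0],[[21,5.7,-19],0],[[24.5,6.6,-19],0],[[27,7.3,-19],0],[[28.5,7.7,-19],0],[[29.2,7.9,-19],0],[[29.2,7.9,-19],0],[[29.2,7.9,-19],0],[[29.2,7.9,-19],0]])

```text
time_s: 18.55
tcp_pos: [0.532, 0.0298, 0.2144]
ee_rot: [[0.462, -0.887, 0.006], [-0.887, -0.462, 0.002], [0.001, -0.006, -1.0]]
wrist_force: [-0.6, -0.4, -2.9]
gripper_width: 0.334
```

Run:
```python
from st import *
st();s=r.sense();R=s["ee_rot"]
for c in("side","scene"):
    im=r.capture(c);cv2.imwrite(f"pics/f_{c}.png",im[:,:,::-1])
    d=r.place_of(c,"weight_grip");print(c,[(np.round(d["centre"],4).tolist(),round(d["confidence"],2)) for d in d])
measure(["side","scene"],(.533,.0285))
s=r.sense();print(R[:,2],"to above",(R.T@(np.array([.533,.0285,.170])-s["tcp_pos"])*100).round(2))
cv2.imwrite("pics/f.png",np.hstack([cv2.resize(cv2.imread("pics/f_scene.png")[130:340,220:500],(400,300)),cv2.resize(cv2.imread("pics/f_side.png")[100:310,160:440],(400,300))]))
```

```text
t 18.55 tcp [532.   29.8 214.4] s -0.7 lat 0.9 toolx [ 0.462 -0.887  0.001] F [-0.6  -0.38 -2.93] Fpush -0.07 w 29.0
side [([0.5298, 0.0307, 0.2271], 0.87), ([0.2974, -0.3969, -0.0018], 0.71)]
scene [([0.5299, 0.0296, 0.2267], 0.86)]
side pot [533.4  30.5] res 0.082 mark [531.9  29.5] 12.8 3.2 off [1.5 0.9]
scene no pot
[ 0.00596648  0.00245217 -0.99997919] to above [ 0.1  -0.01  4.46]
```

View pics/f.png

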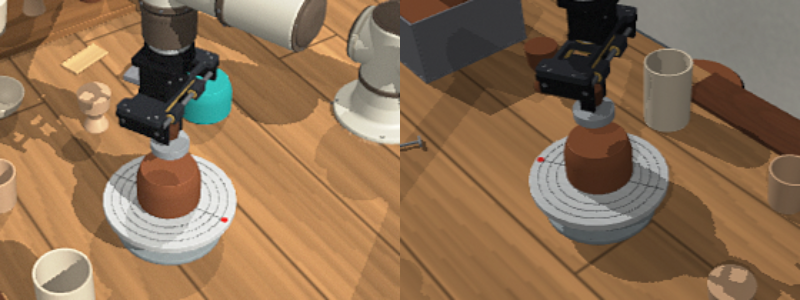

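The picture shows the weight held above the middle of the pot in both views, with the knob gripped. I'll lower it slowly.

Call:
carry_out(steps=[[[0,0,0.8],0],[[0.1,0,1.8],0],[[0.1,0,2.8],0],[[0.1,0,3.5],0],[[0.1,0,3.8],0],[[0.1,0,4.0],0],[[0.1,0,4.1],0],[[0.1,0,4.15],0],[[0.1,0,4.2],0],[[0.1,0,4.25],0],[[0.1,0,4.3],0],[[0.1,0,4.3],0],[[0.1,0,4.3],0]])

```text
time_s: 20.25
tcp_pos: [0.533, 0.0284, 0.1717]
ee_rot: [[0.462, -0.887, 0.007], [-0.887, -0.462, 0.002], [0.001, -0.007, -1.0]]
wrist_force: [0.2, -0.8, -3.8]
gripper_width: 0.338
```

Call:
carry_out(steps=[[[0,0,0.03],0],[[0,0,0.06],0],[[0,0,0.09],0],[[0,0,0.12],0],[[0,0,0.12],0]])

```text
time_s: 20.75
tcp_pos: [0.5329, 0.0284, 0.1704]
ee_rot: [[0.462, -0.887, 0.006], [-0.887, -0.462, 0.002], [0.001, -0.007, -1.0]]
wrist_force: [0.4, 0.6, -4.3]
gripper_width: 0.335
```

Call:
carry_out(steps=[[[0,0,0.03],0],[[0,0,0.06],0],[[0,0,0.06],0]])

```text
time_s: 21.05
tcp_pos: [0.5332, 0.0284, 0.1701]
ee_rot: [[0.462, -0.887, 0.007], [-0.887, -0.462, 0.002], [0.001, -0.007, -1.0]]
wrist_force: [-0.1, -0.8, -1.2]
gripper_width: 0.333
```

Call:
carry_out(steps=[[[0,0,0.03],0],[[0,0,0.06],0],[[0,0,0.06],0]])

```text
time_s: 21.35
tcp_pos: [0.5336, 0.0285, 0.1701]
ee_rot: [[0.462, -0.887, 0.008], [-0.887, -0.462, 0.002], [0.002, -0.008, -1.0]]
wrist_force: [-0.9, 0.1, 0.8]
gripper_width: 0.339
```

Contact made: the wrist load has come off, with about 4 N resting on the pot. Releasing.

Call:
carry_out(steps=[[[0,0,0],0],[[0,0,0],0],[[0,0,0],0],[[0,0,0],0],[[0,0,0],0],[[0,0,0],0]], gripper=0.7)

```text
time_s: 21.95
tcp_pos: [0.5336, 0.0284, 0.17]
ee_rot: [[0.462, -0.887, 0.008], [-0.887, -0.462, 0.002], [0.002, -0.008, -1.0]]
wrist_force: [-0.1, -0.8, -0.2]
gripper_width: 0.786
```

Call:
carry_out(steps=[[[0,0,-1],0],[[0,0,-3],0],[[0,0,-6],0],[[0,0,-9],0],[[-3,0,-11],0],[[-7,0,-11],0],[[-11,0,-11],0],[[-13,0,-11],0],[[-13,0,-11],0],[[-13,0,-11],0],[[-13,0,-11],0],[[-13,0,-11],0],[[-13,0,-11],0]])

```text
time_s: 23.25
tcp_pos: [0.473, 0.1428, 0.2797]
ee_rot: [[0.461, -0.887, 0.008], [-0.888, -0.461, 0.002], [0.002, -0.008, -1.0]]
wrist_force: [0.6, 0.1, -0.5]
gripper_width: 0.85
```

Run:
```python
from st import *
st()
measure(["wrist","scene","side"],(.533,.0285),tag="g")
for c in("side","scene","wrist"):
    d=r.place_of(c,"weight_grip");print(c,[(np.round(d["centre"],4).tolist(),round(d["confidence"],2)) for d in d])
cv2.imwrite("pics/g.png",np.hstack([cv2.resize(cv2.imread(f"pics/g_{c}.png"),(400,300)) for c in("side","wrist")]))
```

```text
t 23.25 tcp [473.  142.8 279.7] s -128.2 lat 0.5 toolx [ 0.461 -0.888  0.002] F [ 0.57  0.13 -0.47] Fpush -0.15 w 73.9
wrist no pot
scene pot [531.7  27.4] res 0.449 mark [531.3  28.2] 14.6 4.4 off [ 0.4 -0.7]
side pot [534.2  31.1] res 0.444 mark [531.9  29.6] 12.8 3.3 off [2.3 1.5]
side [([0.5349, 0.0292, 0.178], 0.72)]
scene [([0.5306, 0.0304, 0.1808], 0.86)]
wrist [([0.5362, 0.0287, 0.1822], 0.69)][ WARN:0@17.747] global loadsave.cpp:275 findDecoder imread_('pics/g_wrist.png'): can't open/read file: check file path/integrity
Traceback (most recent call last):
cv2.error: OpenCV(4.12.0) /io/opencv/modules/imgproc/src/resize.cpp:4208: error: (-215:Assertion failed) !ssize.empty() in function 'resize'
```

Run:
```python
from st import *
im,k=look("wrist")
h=cv2.cvtColor(im,cv2.COLOR_RGB2HSV)
u=proj(k,circ(.533,.0285,.1,.15)).astype(np.int32);roi=np.zeros(im.shape[:2],np.uint8);cv2.fillConvexPoly(roi,cv2.convexHull(u),1)
w=((h[...,1]>100)&(roi>0)).astype(np.uint8)
cs=max(cv2.findContours(w,cv2.RETR_EXTERNAL,cv2.CHAIN_APPROX_NONE)[0],key=cv2.contourArea)
M=np.zeros_like(w);cv2.drawContours(M,[cs],-1,1,-1);Mf=M.astype(float)
q=minimize(lambda p:np.abs(silh(k,*p,0,0,M.shape)-Mf).sum(),(.533,.0285),method="Nelder-Mead",options=dict(initial_simplex=np.array((.533,.0285))+[[0,0],[.004,0],[0,.004]],xatol=1e-4,fatol=.1))
mk,s,s0=mark(im,k,M,(.5315,.0288));print("pot",q.x,q.fun/M.sum(),"mark",mk,s,s0,"off",(q.x-mk)*1e3)
o=im[:,:,::-1].copy()
for d in(.06,.09,.14,.17,.2,.23):cv2.polylines(o,[proj(k,circ(*mk,.07,d)).round().astype(np.int32)],1,(255,0,0))
for hh,d in((.05,.11),(.075,.094)):cv2.polylines(o,[proj(k,circ(*q.x,.07+hh,d)).round().astype(np.int32)],1,(0,255,0))
cv2.imwrite("pics/g.png",np.hstack([cv2.resize(cv2.imread("pics/g_side.png"),(400,300)),cv2.resize(o,(400,300))]))
st()
```

```text
pot [0.53259872 0.02829721] 0.0479052351534221 mark [0.53094661 0.02751985] 14.836625099182129 2.0857086 off [1.65210605 0.77736349]
t 23.75 tcp [472.6 143.5 279.8] s -128.9 lat 0.5 toolx [ 0.462 -0.887  0.002] F [-0.01 -0.58  0.56] Fpush -0.51 w 73.9
```

View pics/g.png

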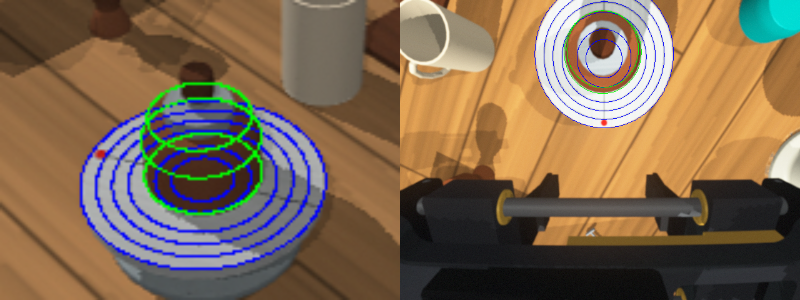

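The weight stands upright on the pot's base. The pot outline sits about 1.8 mm from the mark, unchanged within the measuring error, and the gripper is clear. Handing in.

```bash
python3 -c "
from station import r
print(r.finish_job(), r.sense()['time_s'])"
```

```text
the job is handed in; nothing more can be done
the job is handed in; nothing more can be done
```

The pot is centred and the weight is standing on it. I handed the job in at about 24 s of the 72 s allowed, and no verdict is reported.

**Tapping:** I pushed the pot from the red-dot side with the fingers part open as a cradle. It slid at roughly 4–5.5 N, well under the 12 N limit. I then tapped it once from the opposite side at about 2 N and let go. One tap each way was enough, so I did not alternate further.

**Weight:** I set it on the pot's base, with at most about 5 N resting on the pot before release, then opened the fingers and backed away.

**Pot position, last checks:** The last wrist-camera fit put the pot 1.8 mm from the mark. It gave 1.7 mm before the weight went on, so placing it did not shift the pot measurably. The other two cameras, which are coarser, disagreed:

| Camera | Last fit, pot to mark |
|---|---|
| Wrist | 1.8 mm |
| Scene | 0.8 mm |
| Side | 2.7 mm |

The last scene and side fits were poor because the weight was in view. The side camera also read a few mm high in y throughout, so I relied on the wrist value.

**Weight position, last checks:** The weight looked upright in the last picture. The three cameras place it within about 4 mm of the pot's middle.

**Other ware:** I did not re-measure it. The arm kept clear of it, and no unexpected force showed in the readings I took.

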